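# Start the pickup winder at full speed

## Task

Start the pickup winder: push its sliding guard hood along the bed until it is fully closed against the motor housing, and only then push the long speed lever from off, past the slow notch, all the way to the full-speed stop at the far end of its sweep. Push with the fingertips or the outside of the fingers without forcing, and never take the lever's knob between the fingers; leave the short lever on the other box and the loose things on the bench alone.

Things in the scene. Friction and masses are not known exactly. Their poses are not given: they have to be found in the camera images.
- winder: grey bench pickup winder, fixed to the bench; origin at the centre of its underside. Bed 130 (x) x 330 (y) x 18 mm; the motor housing is a grey block 115 mm square and 133 mm high, its top, on the bed's +y end (centred 100 mm towards +y from the origin); the bobbin is held in front of the housing's -y face.
- hood (a joint): travel of the winder's guard hood in m along the winder's +y: 0 = fully open, 0.09 = fully closed against the motor housing, where it meets a rigid stop. Stiff slide, about 3 N to move; it stays where it is left. The hood is a clear box with aluminium edges, 112 mm (x) x 100 mm (y), its top 111 mm above the bench, too wide to grip; its underside is 19 mm above the bench.
- hood_push (a point): centre of the outer face of the hood's end wall: the flat aluminium wall, 112 mm wide and 92 mm high, that faces the winder's -y, away from the motor. 74 mm above the bench. Same axes as the winder: the hood closes when pushed here towards +y.
- speed_lever (a joint): angle of the long speed lever in rad: 0 = off, 0.5 = slow (first detent, a sprung notch), 1.0 = full speed, rigid stop (second detent). About 6 to 10 N at the knob to leave a notch; more than halfway between two notches it is drawn on into the next, and it stays in a notch, with 0.03 rad of play. Grows anticlockwise seen from above.
- speed_pivot (a point): pivot of the speed lever (vertical axis) at the height of the box top, 45 mm above the bench. Axes are the box's: the box is 130 x 130 x 45 mm, its centre lies 45 mm from here towards -x. At joint value q the lever points from here along (-cos(q-0.5), -sin(q-0.5)) in these axes, so the knob sweeps from the +y side to the -y side of the box.
- speed_knob (a point): centre of the speed lever's knob: a plain upright black cylinder, 18 mm in diameter, standing from 55 to 105 mm above the bench (this point is at 80 mm), 80 mm from the pivot, at the end of a flat steel bar whose top is 56 mm above the bench. Moves with the lever. Three radial marks on the box top lie just outside the knob's arc.
- traverse_lever (a joint): angle in rad (0 to 0.8) of the short lever on the other, otherwise similar box; it turns easily. Not to be moved.
- traverse_ball (a point): centre of the 26 mm black ball at the end of the short lever (42 mm from its pivot, which is 20 mm towards +x of its box's centre), 73 mm above the bench. Its box is 130 x 130 x 45 mm, which of the two places it takes varies.
- driver: bystander: screwdriver lying on the bench, its handle towards its own -x; origin at the middle of its underside
- pickup: bystander: finished guitar pickup, black bar 38 x 85 x 18 mm; origin at the centre of its underside
- spool: bystander: copper wire spool, 60 mm across, 45 mm tall; origin at the centre of its underside
- jar: bystander: small lidded jar, 56 mm across, 60 mm tall; origin at the centre of its underside
- sand_block: bystander: cork sanding block 50 x 90 x 30 mm; origin at the centre of its underside
- pot: bystander: open steel cup, 70 mm across, 50 mm tall; origin at the centre of its underside
- speed_box: the fixed grey box that carries the speed lever, 130 x 130 x 45 mm; origin at the centre of its underside, axes as speed_pivot

How it is judged (in metres and radians):
On the way, in this order (a step that is already met when the one before it is completed fails the run):
1. the guard hood is closed (joint over 0.084 m) with the speed lever still off (value of joint hood above 0.084 m and value of joint speed_lever below 0.2 rad), for 0.2 s.
2. the speed lever is at its full-speed stop (over 0.94 rad) (value of joint speed_lever above 0.94 rad), for 0.2 s.
At the end, for the whole second after the job is handed in: The hood is within 6 mm of fully closed and the speed lever within 0.06 rad of its full-speed stop, both at rest; the short lever's ball is within 6 mm and every loose thing within 20 mm of where it was (value of joint hood above 0.084 m and value of joint speed_lever above 0.94 rad and not (distance of any of driver, pickup, spool, jar, sand_block, pot from where it was at the start of the episode above 0.02 m) and distance of traverse_ball from where it was at the start of the episode below 0.006 m and velocity of joint hood below 0.005 m/s and velocity of joint speed_lever between -0.05 and 0.05 rad/s); the robot touches nothing.
It fails at once if the speed lever leaves off (over 0.2 rad) while the hood is not closed (value of joint speed_lever above 0.2 rad and value of joint hood below 0.08 m).
It fails at once if the speed lever's knob is taken between the fingers (horizontal distance between the grasp point and speed_knob below 0.01 m and z of the grasp point in the frame of speed_knob below 0.03 m).
It fails at once if the speed lever is forced with more than 45 N, or the hood with more than 60 N (contact force between the fingers and speed_box above 45 N or contact force between the fingers and winder above 60 N).
It fails at once if the short lever's ball is moved more than 6 mm (distance of traverse_ball from where it was at the start of the episode above 0.006 m).
It fails at once if a loose thing on the bench is moved or lifted more than 20 mm (distance of any of driver, pickup, spool, jar, sand_block, pot from where it was at the start of the episode above 0.02 m).
It also fails if it takes over 46 s, if anything falls off the work surface, if the arm or the gripper's body presses on something with over 40 N, if the wrist force passes 120 N, or if a joint passes its speed limit or range.

## Robot

A 6-joint arm with a two-finger parallel gripper is mounted at the origin on the work surface. World frame = base frame: x ahead of the robot, y to its left, z up, the work surface at z = 0. Lengths are in mm, angles in rad, forces in N, time in s.
With the tool pointing down it reaches from about 250 to 800 mm from the base axis. Payload 3.9 kg.
Tool frame: the origin (TCP) lies on the centre line of the jaws, within the pads' length; the fingertips stand ahead of it and the grasp point (between the pads) lies 8 mm behind it (r.nose_length is the z of the fingertips in the tool frame, in mm); z points along the fingers, y is the direction in which the jaws open and shut (so a half turn about z gives the same grasp; the last joint's range is limited). The gripper opens to 85 mm and grips with 20 to 120 N. Pads are 22 mm wide; open, the fingers measure 114 mm over their backs; the gripper's body (76 mm by 85 mm) begins 54 mm behind the grasp point. The pads swing forward as they close: fully open they stand 13 mm farther back than shut.
Start: joints at [1.32, 0.26, -0.138, 1.173, 0, 1.571], TCP at [130.29, 508.566, 242.304] pointing down, gripper open.
Joint ranges: [-2.78, 2.78], [-0.83, 1.72], [-1.28, 1.37], [-1.9, 2.12], [-1.57, 1.48], [-3.14, 3.14]. Speed limits (rad/s): [2.57, 2.57, 3.14, 3.14, 3.14, 3.14].

## Interface

Orientations are given as a rotation vector (axis times angle).
In Python, from station import r, vision gives the robot as it stands.
- The arm moves only by the shell command python3 -m creep 'ROWS'. ROWS is JSON, a list of rows, each a list of 7 numbers: the turn, a rotation vector about the tool's x, y, z in units of 5 degrees (1.0 is 5 degrees), then the shift along the tool's x, y, z in units of 25 mm (1.0 is 25 mm), then the gripper's target within -1 to 1 (fully open at 1, half-way at 0, shut at -1). A call has 1 to 8 rows; each row is the pose to reach, as a shift and turn from the pose commanded when the call began, along the tool's axes at that moment; what a row does not reach only later rows make up. A row lasts 1/8 s, in which the tool goes at most 62.5 mm and 10.7 degrees, less where a joint would pass 70% of its speed; a pose out of reach is approached as far as the arm can. A call with a gripper value outside its range is refused whole. The fingers move at their own pace and stop on an object; the grip force is fixed at half the most. Time passes only in rows, so rows that repeat a pose let the fingers close. It gives the time, the measured TCP pose, the force and the opening at its end, in the units of the state.
- r.read_state(): the state, without advancing time (a new reading comes with each control period).
- vision.camera(name): name is "scene" or "top"; returns the picture (420x560x3 uint8, blue, green, red); there is no depth.
- vision.get_calibration(name): a dict with "intrinsics" (3x3 intrinsics, pixels), "rvec" (rotation vector, rad) and "tvec" (3), from world to camera coordinates, as OpenCV has them. Camera axes: x right, y down, z forward; pixel columns grow to the right and rows downward; lengths in mm; the calibration is good to about 2 mm. A picture is of the moment at which its call begins. get_calibration takes no time and is no camera call.
- r.finish_job(): hands the job in, once; it reports no verdict.
The state is a dict: "time": time; "joint_pos": joint angles; "joint_velocities": joint speeds; "joint_torque": joint torques, N m; "tcp_pos": TCP position; "tool_rot": TCP orientation; "wrist_force": force on the tool from outside, world axes, zero at the start; "wrist_torque": the same for the moment, N m; "finger_gap": opening from 0.0 (shut) to 1.0 (fully open).
Only numpy, scipy, OpenCV 4.12 (cv2) and the standard library are available. Lean on these libraries where they do the work, as an engineer would, in place of code of your own. Each camera call takes 0.05 s, during which the arm holds its last target. There are 200 camera calls.

## Working session

There is one attempt and no reset: what is moved stays moved. The work goes in short steps, Python scripts to look and compute and a shell command to move; the robot and the scene stay as the last step left them, time stands still between calls to the robot, and variables do not carry over. Pictures are saved under pics/ and viewed, about 8 in all and at most 12, crops included, and the job is handed in when it is done.

```bash
ls; mkdir -p pics; python3 - <<'E'
from station import r, vision
import cv2
for n in("scene","top"):
    cv2.imwrite(f"pics/{n}0.png",cv2.resize(vision.camera(n),(784,588),interpolation=cv2.INTER_CUBIC))
    print(n,vision.get_calibration(n))
print(r.read_state(), r.nose_length)
E
```

```text
pics
scene {'intrinsics': array([[541.55573622,   0.        , 273.00031663],
       [  0.        , 541.55573622, 211.06344192],
       [  0.        ,   0.        ,   1.        ]]), 'rvec': array([ 1.09135904,  2.27318531, -1.1548666 ]), 'tvec': array([ 389.50534132, -194.92376499, 1613.17858507])}
top {'intrinsics': array([[389.29416133,   0.        , 275.53013766],
       [  0.        , 389.29416133, 209.14214396],
       [  0.        ,   0.        ,   1.        ]]), 'rvec': array([ 2.16281276, -2.19906869,  0.09847196]), 'tvec': array([-18.64246538, 555.94177507, 996.78853566])}
{'time': 0.1, 'joint_pos': array([ 1.31997410e+00,  2.60624468e-01, -1.39257237e-01,  1.17268370e+00,
       -4.40890767e-06,  1.57080253e+00]), 'joint_velocities': array([ 6.69028973e-05, -1.78026220e-03,  1.94740680e-03,  1.39080574e-03,
        1.67211863e-04,  1.33800256e-04]), 'joint_torque': array([ 4.37547624e-05, -4.06509376e+01,  2.54527509e+01,  1.00706672e-02,
       -1.20512649e-05,  8.27236647e-06]), 'tcp_pos': array([130.15906137, 507.99586431, 241.53839048]), 'tool_rot': array([-3.92941049e-01, -3.11670200e+00,  2.75771858e-03]), 'wrist_force': array([0.11757237, 0.55873987, 0.06654289]), 'wrist_torque': array([-0.03321602, -0.00033428,  0.03650602]), 'finger_gap': 0.9996834567098457} 11.0
```

View pics/scene0.png

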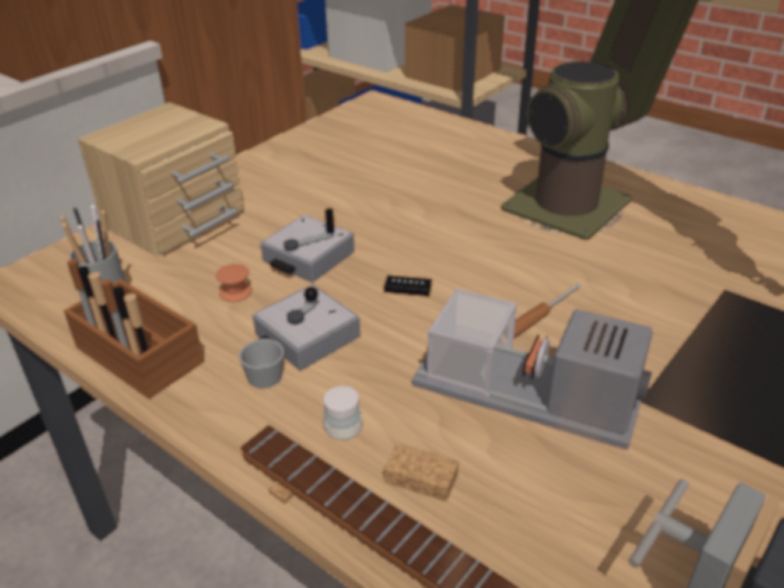

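View pics/top0.png

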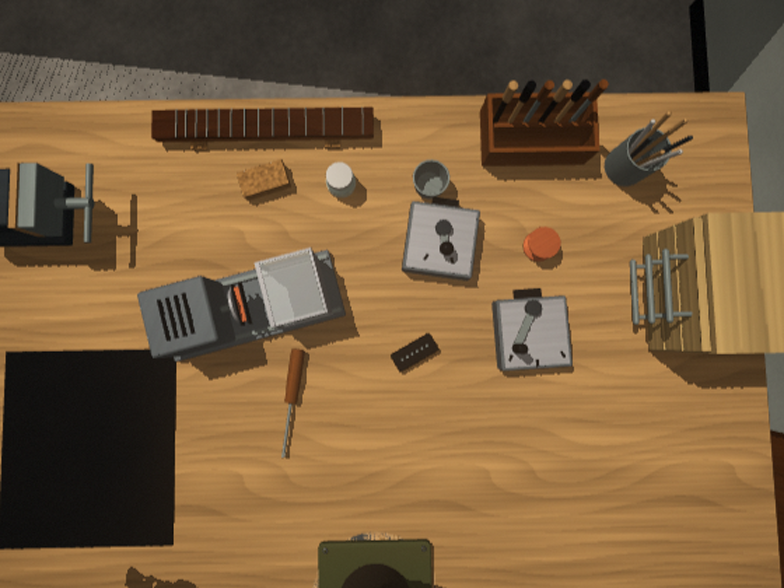

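The scene view shows the winder with its open hood, right of centre. In the top view (784 px scale) the housing is at (180,318), with the hood at (290,288) and its push wall facing right. The speed box is the right-hand one at (533,333), with its long lever's knob at (519,348) at the left mark, which is off. The short ball lever is at (446,248). Next I'll enlarge crops and localise.

```bash
cat > h.py <<'E'
from station import r, vision
import cv2, numpy as np
def cal(n):
    c=vision.get_calibration(n); return c["intrinsics"],cv2.Rodrigues(c["rvec"])[0],c["tvec"]
def back(n,px,z):
    K,R,t=cal(n); d=R.T@np.linalg.inv(K)@np.array([px[0],px[1],1.]); o=-R.T@t
    return o+d*(z-o[2])/d[2]
def proj(n,P):
    K,R,t=cal(n); return cv2.projectPoints(np.float64(P).reshape(-1,3),R,t,K,None)[0].reshape(-1,2)
E
python3 - <<'E'
from h import *
im=vision.camera("top")
a=cv2.resize(im[165:265,95:255],(800,500),interpolation=cv2.INTER_CUBIC)
b=cv2.resize(im[200:275,345:415],(560,600),interpolation=cv2.INTER_CUBIC)
cv2.imwrite("pics/w1.png",a);cv2.imwrite("pics/b1.png",b)
K,R,t=cal("top");print("cam",-R.T@t)
print(proj("top",[130,508,242])*1.4,proj("scene",[130,508,242])*1.4)
E
```

```text
cam [ 469.54933375  -21.25346973 1040.22973271]
[[  9.0884445  588.61689212]] [[850.04275976 200.13625687]]
```

View pics/w1.png

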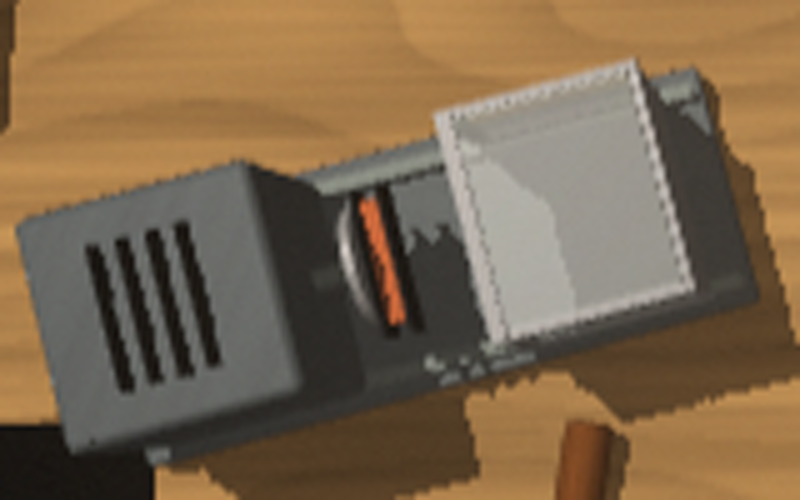

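View pics/b1.png

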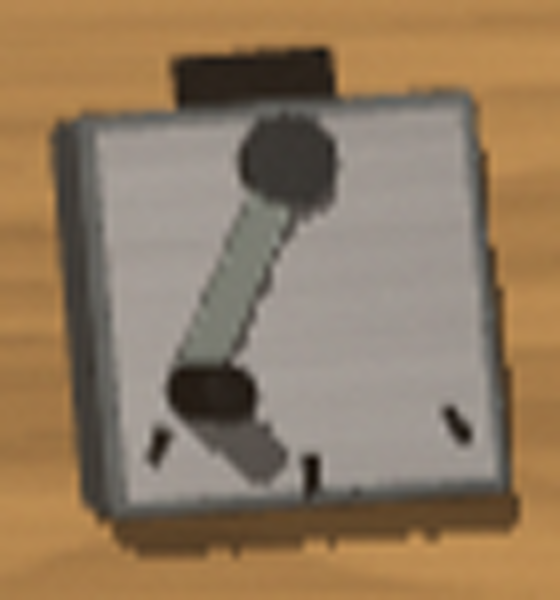

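The winder crop gives clean housing corners, (18,225), (245,163), (300,385), (72,452), and hood-top corners, (437,112), (634,62), (692,290), (495,342). The box crop gives box-top corners (90,125), (470,92), (508,488), (125,512), the pivot at (288,162) and the knob at (212,390).

```bash
python3 - <<'E'
from h import *
def pts(L,s,o,z): return np.array([back("top",(p[0]/s+o[0]-.4,p[1]/s+o[1]-.4),z) for p in L])
o=(95,165)
H=pts([(18,225),(245,163),(300,385),(72,452)],5,o,133)
G=pts([(437,112),(634,62),(692,290),(495,342)],5,o,111)
hc,gc=H.mean(0),G.mean(0)
print("housing",hc,"hood",gc,"edges",[np.linalg.norm(q[i]-q[(i+1)%4]).round(0) for q in(H,G) for i in range(4)])
for q in (H,G): 
  v=(q[0]-q[1]+q[3]-q[2])[:2]; print("yaxis ang",np.degrees(np.arctan2(v[1],v[0]))); 
v=(hc-gc)[:2]; d=np.linalg.norm(v); print("dist",d,np.degrees(np.arctan2(v[1],v[0])))
u=(H[0]-H[1]+H[3]-H[2])[:2];u+=(G[0]-G[1]+G[3]-G[2])[:2];u/=np.linalg.norm(u)
print("u",u,"pushface",gc[:2]-50*u)
o=(345,200)
B=pts([(90,125),(470,92),(508,488),(125,512)],8,o,45); bc=B.mean(0)
print("box",bc,[np.linalg.norm(B[i]-B[(i+1)%4]).round(0) for i in range(4)])
xa=(B[0]-B[3]+B[1]-B[2])[:2]; ya=(B[0]-B[1]+B[3]-B[2])[:2]
a1=np.arctan2(xa[1],xa[0]); a2=np.arctan2(ya[1],ya[0])-np.pi/2; th=(a1+a2)/2; print("yaw",a1,a2)
X=np.array([np.cos(th),np.sin(th)]);Y=np.array([-X[1],X[0]])
pv=bc[:2]+45*X; print("pivot",pv,"cap",pts([(288,162)],8,o,55))
for q in (0,.5,1): 
  k=pv+80*(-np.cos(q-.5)*X-np.sin(q-.5)*Y); print(q,"knob",k)
  for z in(55,105): print((proj("top",[*k,z])[0]+.4-o)*8)
E
```

```text
housing [513.27060937 320.3870316  133.        ] hood [561.31561689 135.47383512 111.        ] edges [np.float64(109.0), np.float64(107.0), np.float64(109.0), np.float64(109.0), np.float64(97.0), np.float64(114.0), np.float64(97.0), np.float64(114.0)]
yaxis ang 105.03802877888364
yaxis ang 103.7023755044315
dist 191.05290622307515 104.56480541967943
u [-0.24883094  0.96854693] pushface [573.75716381  87.04648841]
box [ 476.621105   -298.06355932   45.        ] [np.float64(123.0), np.float64(126.0), np.float64(122.0), np.float64(123.0)]
yaw 0.0534999990104323 0.057492877374092144
pivot [ 521.55182606 -295.56750131] cap [[ 521.25546697 -293.79869695   55.        ]]
0 knob [ 449.32588607 -261.16672236]
[193.69535812 391.61901407]
[234.44973802 394.37404823]
0.5 knob [ 441.67498863 -300.00493777]
[317.66184517 413.92495244]
[365.06483631 417.87437599]
1 knob [ 453.5807268  -337.75671398]
[435.57885409 373.93653618]
[489.21774555 375.74440594]
```

```bash
cat >> h.py <<'E'
from scipy.spatial.transform import Rotation as Ro
def go(p,xang):
    s=r.read_state(); R=Ro.from_rotvec(s["tool_rot"]); c,n=np.cos(np.radians(xang)),np.sin(np.radians(xang))
    x=np.array([c,n,0]);z=np.array([0,0,-1.]);T=Ro.from_matrix(np.c_[x,np.cross(z,x),z])
    print("t",s["time"],"tcp",s["tcp_pos"].round(1),"F",s["wrist_force"].round(1),"j",s["joint_pos"].round(2))
    print("turn",((R.inv()*T).as_rotvec(degrees=True)/5).round(2),"shift",(R.inv().apply(np.array(p)-s["tcp_pos"])/25).round(2))
E
python3 -m creep '[[0,0,12.24,-22,-13.1,0,-1],[0,0,12.24,-22,-13.1,0,-1],[0,0,12.24,-22,-13.1,0,-1],[0,0,12.24,-22,-13.1,0,-1],[0,0,12.24,-22,-13.1,0,-1],[0,0,12.24,-22,-13.1,0,-1],[0,0,12.24,-22,-13.1,0,-1],[0,0,12.24,-22,-13.1,0,-1]]'
python3 -c "
from h import *
go([582,55,150],104.4)"
```

```text
time: 1.15
tcp_pos: [484.1, 152.4, 242.2]
tool_rot: [-1.925, -2.482, -0.0]
wrist_force: [0.9, 0.5, 0.3]
finger_gap: 0.001
t 1.15 tcp [484.1 152.4 242.2] F [0.9 0.5 0.3] j [ 0.3   0.23 -0.18  1.16  0.    1.62]
turn [ 0. -0.  0.] shift [-4.75  2.82  3.69]
```

```bash
python3 -m creep '[[0,0,0,-4.75,2.82,0,-1],[0,0,0,-4.75,2.82,0,-1],[0,0,0,-4.75,2.82,0,-1],[0,0,0,-4.75,2.82,2.5,-1],[0,0,0,-4.75,2.82,5,-1],[0,0,0,-4.75,2.82,6.9,-1],[0,0,0,-4.75,2.82,6.9,-1]]'
python3 - <<'E'
from h import *
go([581.5,57,70],104.4)
u=np.array([-.249,.969]); print("gap to face", (np.array([573.76,87.05])-r.read_state()["tcp_pos"][:2])@u-11)
cv2.imwrite("pics/w2.png",cv2.resize(vision.camera("scene")[180:320,270:480],(798,532),interpolation=cv2.INTER_CUBIC))
E
```

```text
time: 2.02
tcp_pos: [576.0, 56.9, 66.0]
tool_rot: [-1.919, -2.478, 0.011]
wrist_force: [-1.3, 0.5, 0.0]
finger_gap: 0.002
t 2.025 tcp [576.   56.9  66. ] F [-1.3  0.5  0. ] j [ 0.1   0.48 -0.28  0.81  0.    1.42]
turn [-0.12 -0.02  0.02] shift [-0.05  0.21 -0.16]
gap to face 18.767944022932664
```

View pics/w2.png

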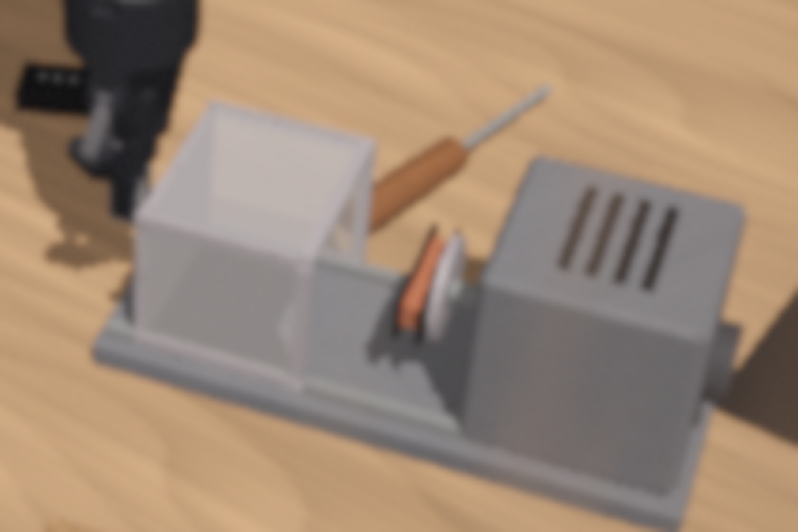

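The shut fingers stand clear of the hood's end wall, at about (130,200), with nothing else in the way. Now I'll push.

```bash
python3 -m creep '[[0,0,0,0.4,0.2,0,-1],[0,0,0,0.8,0.2,0,-1],[0,0,0,1.2,0.2,0,-1],[0,0,0,1.6,0.2,0,-1],[0,0,0,2.0,0.2,0,-1],[0,0,0,2.4,0.2,0,-1],[0,0,0,2.8,0.2,0,-1],[0,0,0,3.2,0.2,0,-1]]'; python3 -m creep '[[0,0,0,0.2,0,0,-1],[0,0,0,0.4,0,0,-1],[0,0,0,0.5,0,0,-1],[0,0,0,0.6,0,0,-1],[0,0,0,0.6,0,0,-1]]'
python3 - <<'E'
from h import *
go([551,174,70],104.4)
u=np.array([-.249,.969]); print("travelled est", (r.read_state()["tcp_pos"][:2]-np.array([573.76,87.05]))@u+11)
E
```

```text
time: 3.08
tcp_pos: [565.3, 136.0, 69.7]
tool_rot: [-1.925, -2.483, 0.001]
wrist_force: [1.4, -3.1, 2.0]
finger_gap: -0.006
time: 3.7
tcp_pos: [561.7, 150.2, 69.6]
tool_rot: [-1.924, -2.482, -0.0]
wrist_force: [0.1, -1.3, 0.1]
finger_gap: 0.002
t 3.7 tcp [561.7 150.2  69.6] F [ 0.1 -1.3  0.1] j [ 0.26  0.48 -0.28  0.81  0.    1.58]
turn [-0.01 -0.01  0.01] shift [ 1.03 -0.18 -0.01]
travelled est 75.20332961990096
```

```bash
python3 -m creep '[[0,0,0,0.1,0,0,-1],[0,0,0,0.2,0,0,-1],[0,0,0,0.3,0,0,-1],[0,0,0,0.36,0,0,-1]]'; python3 -m creep '[[0,0,0,0.06,0,0,-1],[0,0,0,0.12,0,0,-1]]';python3 -m creep '[[0,0,0,0.06,0,0,-1],[0,0,0,0.12,0,0,-1]]'
```

```text
time: 4.2
tcp_pos: [560.5, 154.9, 69.8]
tool_rot: [1.923, 2.476, -0.009]
wrist_force: [2.7, -15.2, 0.8]
finger_gap: -0.001
time: 4.45
tcp_pos: [560.5, 154.8, 69.9]
tool_rot: [1.922, 2.47, -0.015]
wrist_force: [6.0, -24.0, 2.2]
finger_gap: -0.003
time: 4.7
tcp_pos: [560.5, 154.6, 70.0]
tool_rot: [1.921, 2.465, -0.021]
wrist_force: [7.5, -33.1, 3.0]
finger_gap: 0.001
```

Force climbs with no motion, so the hood is at its stop. I'll back off and check.

```bash
python3 -m creep '[[0,0,0,-0.6,0,0,-1],[0,0,0,-1.4,0,0,-1],[0,0,0,-2,0,0,-1],[0,0,0,-2,0,-2,-1],[0,0,0,-2,0,-4,-1],[0,0,0,-2,0,-4,-1]]'
python3 - <<'E'
from h import *
go([445,-212,130],93.2)
cv2.imwrite("pics/w3.png",cv2.resize(vision.camera("scene")[100:320,160:480],(800,550),interpolation=cv2.INTER_CUBIC))
E
```

```text
time: 5.45
tcp_pos: [574.2, 116.7, 174.5]
tool_rot: [1.921, 2.478, 0.012]
wrist_force: [-0.1, -1.1, 1.1]
finger_gap: -0.001
t 5.45 tcp [574.2 116.7 174.5] F [-0.1 -1.1  1.1] j [ 0.2   0.39 -0.12  1.05  0.    1.52]
turn [ 0.11 -0.01  2.25] shift [-11.44  -8.3    1.7 ]
```

View pics/w3.png

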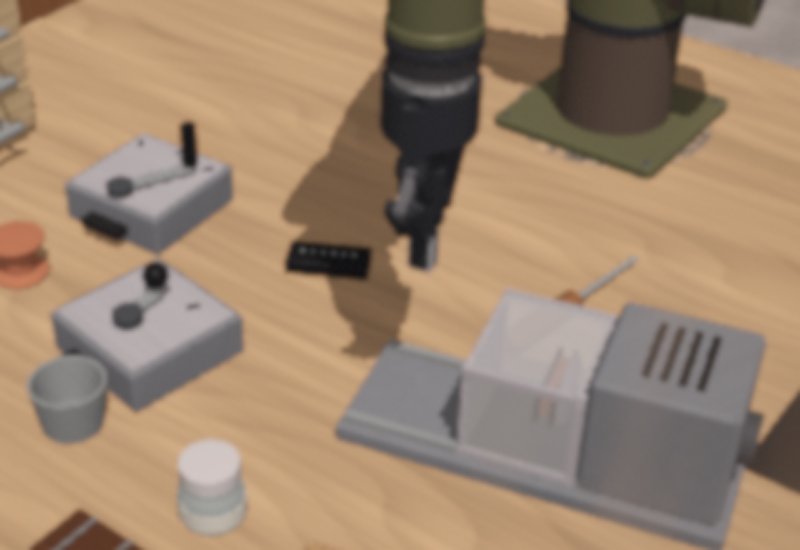

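The hood meets the housing, with no gap at about (590,390), and the lever is still off at (188,145). Next I move to beside the knob.

```bash
python3 -m creep '[[0,0,2.25,-11.44,-8.3,0,-1],[0,0,2.25,-11.44,-8.3,0,-1],[0,0,2.25,-11.44,-8.3,0,-1],[0,0,2.25,-11.44,-8.3,0,-1],[0,0,2.25,-11.44,-8.3,0,-1],[0,0,2.25,-11.44,-8.3,0,-1],[0,0,2.25,-11.44,-8.3,0,-1],[0,0,2.25,-11.44,-8.3,0,-1]]'
python3 - <<'E'
from h import *
go([447,-212,75],93.2)
E
```

```text
time: 6.5
tcp_pos: [440.4, -211.9, 168.8]
tool_rot: [-2.158, -2.28, -0.0]
wrist_force: [0.1, 0.5, 0.1]
finger_gap: -0.004
t 6.5 tcp [ 440.4 -211.9  168.8] F [0.1 0.5 0.1] j [-0.45  0.25 -0.36  0.97  0.    1.07]
turn [-0.02 -0.02 -0.01] shift [-0.02  0.27  3.75]
```

```bash
python3 -m creep '[[0,0,0,0,0.27,1.5,-1],[0,0,0,0,0.27,3,-1],[0,0,0,0,0.27,3.75,-1],[0,0,0,0,0.27,3.75,-1]]'
python3 - <<'E'
from h import *
go([449.3,-241,75],93.2)
im=vision.camera("top")[180:280,325:435]
cv2.imwrite("pics/b2.png",cv2.resize(im,(660,600),interpolation=cv2.INTER_CUBIC))
pv=np.array([521.55,-295.57]);th=.0555;X=np.array([np.cos(th),np.sin(th)]);Y=np.array([-X[1],X[0]])
s=r.read_state();R=Ro.from_rotvec(s["tool_rot"])
for q in(0,.2,.4,.6,.8,.9,1):
  k=pv+80*(-np.cos(q-.5)*X-np.sin(q-.5)*Y)+20*Y
  print(q,k.round(1),(R.inv().apply(np.r_[k,75]-s["tcp_pos"])/25).round(2))
E
```

```text
time: 7.0
tcp_pos: [446.7, -210.0, 74.3]
tool_rot: [-2.153, -2.282, 0.002]
wrist_force: [0.1, 0.3, -0.1]
finger_gap: -0.001
t 7.0 tcp [ 446.7 -210.    74.3] F [ 0.1  0.3 -0.1] j [-0.44  0.35 -0.49  0.74  0.    1.07]
turn [-0.04 -0.03  0.03] shift [-1.24  0.03 -0.03]
0 [ 448.2 -241.2] [-1.22 -0.05  0.02]
0.2 [ 442.8 -256.2] [-1.81 -0.3   0.02]
0.4 [ 440.5 -272. ] [-2.43 -0.43  0.02]
0.6 [ 441.4 -288. ] [-3.07 -0.43  0.02]
0.8 [ 445.4 -303.4] [-3.7  -0.3   0.01]
0.9 [ 448.6 -310.8] [-4.   -0.19  0.01]
1 [ 452.5 -317.8] [-4.29 -0.05  0.01]
```

View pics/b2.png

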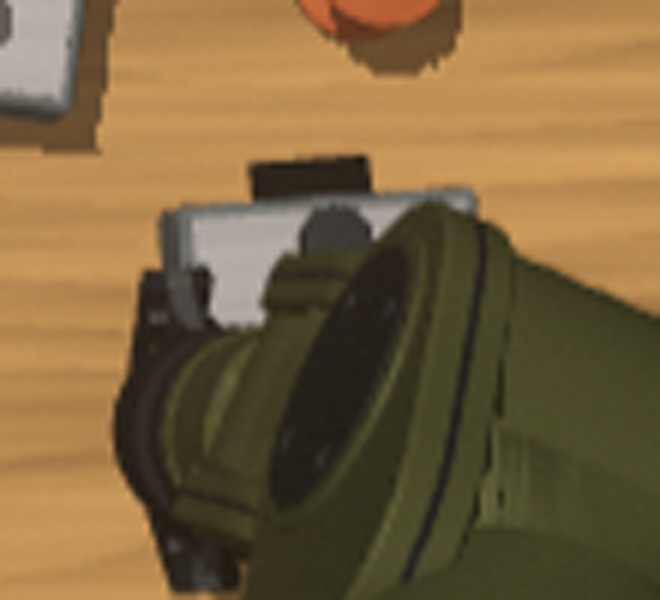

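The arm hides the knob in this view, so I'll rely on the computed arc and watch the force.

```bash
python3 -m creep '[[0,0,0,-0.5,0,0,-1],[0,0,0,-0.9,0,0,-1],[0,0,0,-1.2,-0.05,0,-1],[0,0,0,-1.4,-0.12,0,-1]]'; python3 -m creep '[[0,0,0,-0.14,-0.07,0,-1],[0,0,0,-0.28,-0.13,0,-1],[0,0,0,-0.42,-0.18,0,-1]]'
```

```text
time: 7.55
tcp_pos: [447.4, -246.3, 76.6]
tool_rot: [-2.158, -2.281, -0.008]
wrist_force: [1.2, 7.7, 4.0]
finger_gap: -0.003
time: 7.92
tcp_pos: [443.9, -253.8, 76.5]
tool_rot: [-2.153, -2.282, -0.016]
wrist_force: [4.2, 14.7, 5.2]
finger_gap: 0.0
```

```bash
python3 -m creep '[[0,0,0,-0.15,-0.04,0,-1],[0,0,0,-0.3,-0.08,0,-1]]'; python3 -m creep '[[0,0,0,-0.15,-0.03,0,-1],[0,0,0,-0.3,-0.06,0,-1]]'; python3 -m creep '[[0,0,0,-0.15,-0.01,0,-1],[0,0,0,-0.3,-0.02,0,-1]]'
```

```text
time: 8.18
tcp_pos: [440.6, -263.8, 75.9]
tool_rot: [-2.155, -2.281, -0.004]
wrist_force: [-0.3, 3.5, -0.2]
finger_gap: -0.001
time: 8.43
tcp_pos: [440.0, -274.1, 76.1]
tool_rot: [2.159, 2.281, -0.001]
wrist_force: [0.4, -0.9, 0.3]
finger_gap: 0.001
time: 8.68
tcp_pos: [440.1, -281.4, 76.2]
tool_rot: [2.159, 2.281, -0.0]
wrist_force: [-0.7, 0.5, 0.5]
finger_gap: 0.001
```

Past the first halfway point, so the lever should now be in the slow notch. Continuing.

```bash
python3 -m creep '[[0,0,0,-0.15,0.03,0,-1],[0,0,0,-0.3,0.06,0,-1]]'; python3 -m creep '[[0,0,0,-0.12,0.04,0,-1],[0,0,0,-0.24,0.07,0,-1]]'; python3 -m creep '[[0,0,0,-0.1,0.05,0,-1],[0,0,0,-0.2,0.1,0,-1]]'; python3 - <<'E'
from h import *
go([448.6,-310.8,75],93.2)
E
```

```text
time: 8.93
tcp_pos: [441.2, -285.6, 75.7]
tool_rot: [-2.154, -2.28, -0.006]
wrist_force: [-0.5, 12.6, 4.6]
finger_gap: 0.001
time: 9.18
tcp_pos: [441.8, -289.0, 74.9]
tool_rot: [-2.15, -2.277, -0.008]
wrist_force: [-1.7, 13.4, 2.2]
finger_gap: -0.001
time: 9.43
tcp_pos: [442.4, -292.0, 74.2]
tool_rot: [-2.146, -2.273, -0.007]
wrist_force: [-5.7, 16.3, 4.1]
finger_gap: 0.001
t 9.425 tcp [ 442.4 -292.    74.2] F [-5.7 16.3  4.1] j [-0.59  0.41 -0.39  0.78  0.01  0.93]
turn [-0.08 -0.16  0.02] shift [-0.76  0.2  -0.04]
```

```bash
python3 -m creep '[[0,0,0,-0.12,0.05,0,-1],[0,0,0,-0.24,0.1,0,-1]]'; python3 -m creep '[[0,0,0,-0.12,0.05,0,-1],[0,0,0,-0.24,0.1,0,-1]]'; python3 -m creep '[[0,0,0,-0.1,0.05,0,-1],[0,0,0,-0.2,0.1,0,-1]]'
```

```text
time: 9.68
tcp_pos: [446.5, -301.3, 74.4]
tool_rot: [-2.152, -2.277, -0.001]
wrist_force: [-3.6, 5.7, 1.9]
finger_gap: 0.001
time: 9.93
tcp_pos: [452.8, -311.1, 76.0]
tool_rot: [2.158, 2.282, -0.001]
wrist_force: [-0.3, 0.4, -0.2]
finger_gap: 0.004
time: 10.18
tcp_pos: [455.9, -316.3, 76.4]
tool_rot: [2.158, 2.281, 0.0]
wrist_force: [-0.7, -0.7, 1.7]
finger_gap: 0.001
```

```bash
python3 -m creep '[[0,0,0,-0.1,0.03,0,-1],[0,0,0,-0.2,0.06,0,-1]]'; python3 -m creep '[[0,0,0,-0.1,0,0,-1],[0,0,0,-0.2,0,0,-1]]'
```

```text
time: 10.42
tcp_pos: [455.7, -317.5, 75.6]
tool_rot: [-2.154, -2.279, -0.005]
wrist_force: [-2.1, 10.8, 3.4]
finger_gap: 0.0
time: 10.68
tcp_pos: [455.0, -317.7, 75.0]
tool_rot: [-2.147, -2.275, -0.015]
wrist_force: [-0.6, 22.5, 7.8]
finger_gap: 0.002
```

At the stop: y is -317.7 against -317.8 computed, and force rises without motion. I'll retreat towards +y, rise, move aside and check.

```bash
python3 -m creep '[[0,0,0,0.6,0,0,-1],[0,0,0,2,0,0,-1],[0,0,0,3,0,0,-1],[0,0,0,3,0,-2.5,-1],[0,0,0,4,0,-5,-1],[0,0,0,6,0,-6,-1],[0,0,0,8,0,-6,-1],[0,0,0,8,0,-6,-1]]'; python3 -m creep '[[0,0,0,2,0,0,-1],[0,0,0,4,0,0,-1],[0,0,0,4,0,0,-1],[0,0,0,4,0,0,-1]]'
python3 - <<'E'
from h import *
a=vision.camera("top"); cv2.imwrite("pics/f1.png",cv2.resize(a[90:300,90:430],(800,494),interpolation=cv2.INTER_CUBIC))
print(r.read_state()["wrist_force"])
E
```

```text
time: 11.68
tcp_pos: [446.4, -123.7, 227.0]
tool_rot: [2.152, 2.285, 0.001]
wrist_force: [-0.0, -0.0, -0.1]
finger_gap: 0.002
time: 12.18
tcp_pos: [441.2, -26.8, 226.0]
tool_rot: [2.158, 2.281, -0.001]
wrist_force: [-0.5, -0.0, -0.0]
finger_gap: 0.0
[-1.03203379 -0.11735266  0.50366513]
```

View pics/f1.png

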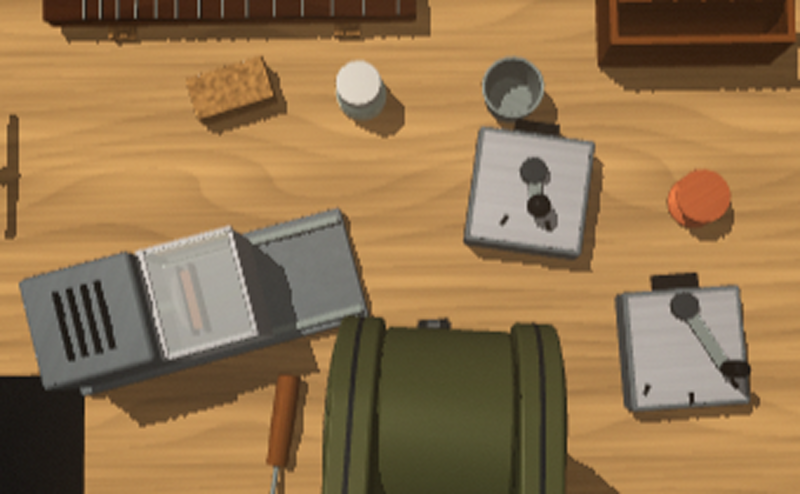

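The hood is closed against the housing at about (150,300). The knob is at the third mark at (735,370), with the short ball and the visible loose items where they were. Handing in.

```bash
python3 -c "
from station import r
print(r.finish_job())"
```

```text
the job is handed in; nothing more can be done
None
```

I closed the guard hood first, then pushed the speed lever past slow to full speed, and handed the job in at about 12.2 s of the 46 s allowed. `finish_job` gives no verdict, so success rests on the checks below.

- **Hood:** I pushed it with the sides of the shut fingers until the force rose with no further motion, peaking at about 34 N. My estimate of its travel came to only about 80 mm rather than 90 mm. I put that down to error in locating the wall, because both camera views taken afterwards show the hood flush with the housing.
- **Lever:** I pushed the knob from its +y side. It reached the stop within about 0.1 mm in y of the position I had computed, and the highest force reading was about 24 N. The last picture shows the knob at the third mark.
- **Other objects:** In the last top view the short lever's ball, driver, spool, jar, sanding block and pot look unmoved. I judged this by eye and did not measure it. The arm hid the pickup and part of the driver in that picture, but nothing was moved near them.
- **Robot at hand-in:** It touched nothing, with the fingertips about 215 mm above the bench and a wrist force of about 1 N.

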